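Lever the pot open, turn the carousel to the guest and hold it

TASK

The red lid on the revolving snack set sticks: pick up the spreading knife, put its blade under the lid's tab and lever the lid right up until it stays open, then lay the knife flat on the table again. Now take the set by the wooden handle on its post and turn it round until the opened pot faces the guest's plate, straight in line between handle and plate, and finish while still gripping the handle and holding the set motionless, so that the guest can help themselves. Keep your fingers off the lids, leave the other lids shut and the cup and sauce bottle where they are, do not drop the knife, and never let the set spin loose.

Things in the scene. Friction and masses are not known exactly. Their poses are not given: they have to be found in the camera images.
- knife: Spreading knife lying flat on the table. Dark wooden handle 95 mm long, 18 mm wide, 16 mm high; then a flat steel blade reaching 113 mm beyond it, 21 mm wide, 2.6 mm thick, 8 mm above the underside. Origin: underside of the handle's middle. x points to the blade's tip, y across the flat blade, z up. Mass about 70 g, centre of mass about 30 mm ahead of the origin.
- knife_tip (a point): Middle of the tip of the knife's blade, 160 mm ahead of the knife's origin and 8 mm above its underside.
- lid_red (a joint): Opening angle of the red lid, rad: 0 shut (level), 1.57 upright, stop at 1.9. A 59 mm disc 5 mm thick on one of five white pots, hinged at its inner edge 52 mm from the carousel's axis, 103 mm above the table; a 22 mm wide, 4 mm thick tab stands out at the outer edge. The stiff hinge (about 0.05 N m, under 1 N at the tab) keeps it where it is left.
- lid_red_tab (a point): Outer end of the red lid's tab, middle of its underside: shut, 124 mm from the carousel's axis and 103 mm above the table. The tab stands out 14 mm from the pot's wall, with free space under it down to the wooden deck 65 mm below. It starts on the robot's right-hand side of the carousel.
- lid_red_hinge (a point): Middle of the red lid's hinge line, 72 mm from the tab's outer end, level with the lid's underside; the hinge line lies level, square to the line from the post to the tab.
- pot_red (a point): Centre of the mouth of the pot with the red lid: 82 mm from the carousel's axis, 103 mm above the table. Pots are white, 56 mm across, 65 mm high and fixed to the deck, 72 degrees apart.
- handle: Dark wooden carousel handle: an upright flat bar 76 mm long, 14 mm thick, 44 mm high, on top of a steel post. Origin: its middle, on the carousel's vertical turning axis, 202 mm above the table (bar from 180 to 224 mm). x along its length, in line with the red pot, y across its thickness, z up. It turns with the carousel. Shut lids are at 110 mm; the upright lid reaches 175 mm.
- carousel (a joint): Carousel angle about its post, rad, anticlockwise from above positive; 0 is where it stood at the start. A round light-wood deck 250 mm across, top 38 mm above the table, with five pots, on a bearing fixed to the table. It turns either way, over a full turn, with slight drag (0.03 N m), and stays where it is left; it cannot be lifted or shifted.
- plate: The guest's white plate with a bun on it, 140 mm across, 14 mm high (bun 39 mm), fixed on the table on the far left side of the carousel, its centre 202 to 215 mm from the carousel's axis. Origin: centre of its underside. Its x axis points straight away from the carousel's axis, along the line from handle to plate; y sideways, z up.
- lid_white (a joint): Opening angle of the white lid on another pot, made like the red one, rad. Shut at 0; leave it shut.
- lid_black (a joint): Opening angle of the black lid on another pot, made like the red one, rad. Shut at 0; leave it shut.
- lid_green (a joint): Opening angle of the green lid on another pot, made like the red one, rad. Shut at 0; leave it shut.
- lid_blue (a joint): Opening angle of the blue lid on another pot, made like the red one, rad. Shut at 0; leave it shut.
- lidded_cup: Paper cup with a black lid, 85 mm across, 116 mm tall, beside the plate, about 210 mm from the carousel's axis. Origin: centre of its underside. To be left alone.
- sauce_bottle: Orange sauce bottle with a yellow cap, 60 mm across, 174 mm tall, beyond the carousel on the right. Origin: centre of its underside. To be left alone.
Not all that is in view belongs to the job. What is shaped like the knife but turquoise is not meant.

How it is judged (in metres and radians):
On the way, in this order (a step that is already met when the one before it is completed fails the run):
1. the knife is picked up (contact force between the fingers and knife above 2 N and height (world z) of knife above 0.03 m), for 0.2 s.
2. the red lid is levered up with the knife in hand (value of joint lid_red above 1.3 rad and contact force between the fingers and knife above 2 N), for 0.2 s.
3. the knife is laid flat on the table and let go (height (world z) of knife below 0.006 m and angle between knife's own z axis and vertical below 0.15 rad and contact force between the fingers and knife below 0.1 N), for 0.2 s.
4. the carousel's handle is gripped (contact force between the fingers and handle above 8 N), for 0.2 s.
5. the opened pot has been turned to face the plate (y of pot_red in the frame of plate between -0.014 and 0.014 m and horizontal distance between pot_red and plate below 0.17 m and value of joint lid_red above 1.3 rad), for 0.2 s.
At the end, for the whole second after the job is handed in: The red pot's centre is within 14 mm (10 degrees) of the line from handle to plate, on the plate's side; its lid is open past 1.3 rad, the others shut; the fingers grip the handle with over 8 N and the carousel is motionless (under 0.05 rad/s); the knife lies flat on the table (all of step 3 and all of step 5 and contact force between the fingers and handle above 8 N and velocity of joint carousel between -0.05 and 0.05 rad/s and value of joint each of lid_white, lid_black, lid_green, lid_blue below 0.1 rad); the arm keeps its last pose, push and grip.
It fails at once if the carousel spins loose (faster than 0.6 rad/s without the fingers on the handle) (not (velocity of joint carousel between -0.6 and 0.6 rad/s) and contact force between the fingers and handle below 0.3 N).
It fails at once if the knife is dropped (it falls faster than 0.7 m/s, let go) (linear speed of knife above 0.7 m/s and contact force between the fingers and knife below 0.1 N).
It fails at once if the fingers or the arm touch the red lid with more than 1 N (contact force between any of the fingers, the arm and lid_red above 1 N).
It fails at once if another pot's lid is lifted (value of joint any of lid_white, lid_black, lid_green, lid_blue above 0.35 rad).
It fails at once if the cup or the sauce bottle is moved by more than 20 mm (distance of any of lidded_cup, sauce_bottle from where it was at the start of the episode above 0.02 m).
It also fails if it takes over 72 s, if anything falls off the work surface, if the arm or the gripper's body presses on something with over 40 N, if the wrist force passes 120 N, or if a joint passes its speed limit or range.

ROBOT

A 6-joint arm with a two-finger parallel gripper is mounted at the origin on the work surface. World frame = base frame: x ahead of the robot, y to its left, z up, the work surface at z = 0. Lengths are in mm, angles in rad, forces in N, time in s.
With the tool pointing down it reaches from about 350 to 800 mm from the base axis. Payload 7.3 kg.
Tool frame: the origin (TCP) lies at the very end of the fingers, on their centre line; the grasp point (between the pads) lies 19 mm behind it (r.hold_point_z is the distance from the TCP to the grasp point, in mm); z points along the fingers, y is the line along which they close (so a half turn about z gives the same grasp; the last joint's range is limited). The gripper opens to 85 mm and grips with 20 to 120 N. Pads are 22 mm wide; open, the fingers measure 114 mm over their backs; the gripper's body (76 mm by 85 mm) begins 54 mm behind the grasp point. The pads swing forward as they close: fully open they stand 13 mm farther back than shut.
Start: joints at [-1.366, 0.342, 1.524, -0, 1.275, -0.146], TCP at [180.439, -493.041, 192.122] pointing down, gripper open.
Joint ranges: [-2.53, 2.53], [-0.77, 2.02], [0.04, 2.7], [-1, 4.14], [0.28, 2.66], [-3.11, 3.11]. Speed limits (rad/s): [2.57, 2.57, 3.14, 3.14, 3.14, 3.14].

INTERFACE

Orientations are given as a unit quaternion [w, x, y, z].
In Python, from plant import observe, eyes, ticket, r gives the robot as it stands.
- The arm moves only by the tool send_rows, never from a script. Its argument "rows" is a list of rows, each an object with "linear": the shift along the tool's x, y, z in m, a list of three; "spin": the turn about the tool's z in degrees; "grip": the opening, from 0 (shut) to 1 (fully open). In form: [{"linear": [tx, ty, tz], "spin": spin, "grip": grip}, ...]. A call has exactly 5 rows; each row shifts and turns the commanded pose from where the row before left it, along the tool's axes as they then stand; what a row does not reach is not made up. A row lasts 1/10 s, in which the tool goes at most 50 mm and 8.59 degrees, less where a joint would pass 70% of its speed; a pose out of reach is approached as far as the arm can. A call with a gripper value outside its range is refused whole. The fingers move at their own pace and stop on an object; the grip force is fixed at half the most. Time passes only in rows, so rows that do not move let the fingers close, or fill a call up. It gives the time, the measured TCP pose, the force, the opening and the grip force at its end, in the units of the state.
- observe(): the state, without advancing time (a new reading comes with each control period).
- eyes.read_camera(name): name is "scene" or "top"; returns a dict with "frame" (400x640x3 uint8, red, green, blue), "range_z" (400x640 float32, mm along the optical axis (not along the pixel's ray), 0 where there is no reading), "mtx" (3x3 intrinsics, pixels), "world_to_cam" (4x4, takes a point from world to camera coordinates). Camera axes: x right, y up, looking along -z (the intrinsics and any distortion apply to the point x, -y, -z); pixel columns grow to the right and rows downward; lengths in mm; the calibration is good to about 2 mm. A picture is of the moment at which its call begins.
- ticket.finish_job(): hands the job in; it is judged then, once.
The state is a dict: "time": time; "joints": joint angles; "qd": joint speeds; "tau": joint torques, N m; "eef_pos": TCP position; "tcp_rot": TCP orientation; "force": force on the tool from outside, world axes, zero at the start; "ft_torque": the same for the moment, N m; "grip_width": finger opening in mm; "grasp_force": force on a finger pad.
Only numpy, scipy, OpenCV 4.12 (cv2) and the standard library are available. Lean on these libraries where they do the work, as an engineer would, in place of code of your own. Each camera call takes 0.05 s, during which the arm holds its last target. There are 200 camera calls.

## Working session

There is one attempt and no reset: what is moved stays moved. The work goes in short steps, Python scripts to look and compute and a tool call to move; the robot and the scene stay as the last step left them, time stands still between calls to the robot, and variables do not carry over. Pictures are saved under pics/ and viewed, at most 10 in all, crops included, and the job is handed in when it is done.

Besides the shell and the picture viewer there is one more tool, called after "Request:" by a JSON object that holds its "op" and its "data". send_rows: Moves the arm, as the interface text tells. Its arguments: {"type":"object","properties":{"rows":{"type":"array","items":{"type":"object","properties":{"linear":{"type":"array","items":{"type":"number"}},"spin":{"type":"number"},"grip":{"type":"number"}}}}},"required":["rows"]}

```bash
mkdir -p pics; ls
python3 - <<'E'
from plant import observe, eyes, r
import cv2,numpy as np,pickle
s=observe(); print(s)
d={}
for n in("scene","top"):
    c=eyes.read_camera(n); d[n]=c
    cv2.imwrite(f"pics/{n}0.png",c["frame"][:,:,::-1]); print(n,c["mtx"].tolist(),c["world_to_cam"].round(3).tolist())
pickle.dump(d,open("d0.pkl","wb"))
E
```

```text
pics
{'time': 0.0, 'joints': array([-1.36599038e+00,  3.42717934e-01,  1.52502874e+00,  2.12210425e-05,
        1.27541304e+00, -1.45975846e-01]), 'qd': array([-0.0011168 , -0.0015947 , -0.0010223 , -0.00210874,  0.00089402,
        0.00060034]), 'tau': array([-2.13426916e-03, -4.33687949e+01, -2.46014571e+01, -3.72610357e-04,
        7.95203290e-03, -2.22863946e-05]), 'eef_pos': array([ 180.34979557, -492.54993125,  191.42440931]), 'tcp_rot': array([-7.83490319e-04,  9.84658643e-01,  1.74489947e-01, -1.29001010e-05]), 'force': array([ 0.56456962, -0.04631393, -0.08128111]), 'ft_torque': array([ 0.01906896,  0.01443395, -0.03314922]), 'grasp_force': 0.0, 'grip_width': 85.21773588590554}
scene [[460.91278110078713, 0.0, 314.6305572580903], [0.0, 460.91278110078713, 197.35761400518146], [0.0, 0.0, 1.0]] [[-0.773, 0.634, 0.008, 436.716], [-0.525, -0.647, 0.553, 185.042], [0.356, 0.423, 0.833, -1652.668], [0.0, 0.0, 0.0, 1.0]]
top [[479.1613463268483, 0.0, 321.40472544962165], [0.0, 479.1613463268483, 196.90603243297335], [0.0, 0.0, 1.0]] [[-0.001, -1.0, -0.008, -24.131], [0.997, -0.002, 0.077, -552.469], [-0.077, -0.008, 0.997, -1311.631], [0.0, 0.0, 0.0, 1.0]]
```

View pics/scene0.png

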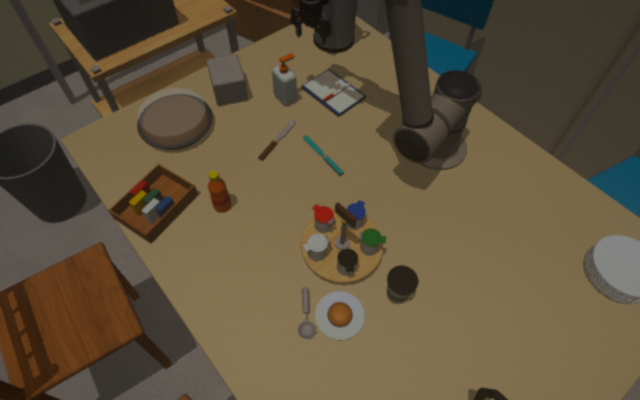

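View pics/top0.png

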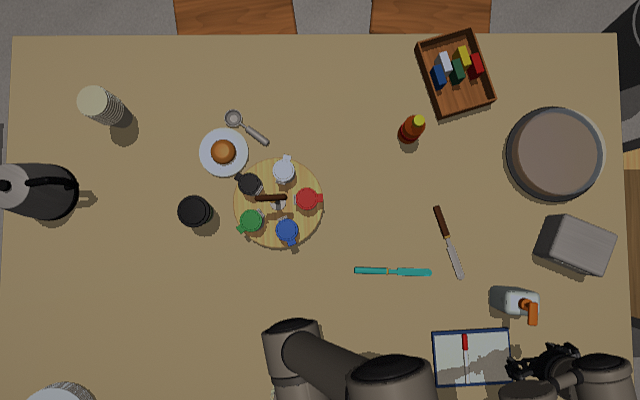

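The top view shows two knife-shaped things. One has a brown handle at (442,222) and a steel blade ending near (460,275). The other is turquoise, at (393,271). The brown-handled one fits the description (dark wood and steel) and the turquoise one is excluded. The carousel is at (278,202), the red lid at (308,199), the plate at (223,152), the cup at (195,211) and the bottle at (412,130).

```bash
cat > h.py <<'E'
import numpy as np,cv2,pickle
def cloud(c):
    K=c["mtx"];W=c["world_to_cam"];z=c["range_z"].astype(float)
    v,u=np.mgrid[0:z.shape[0],0:z.shape[1]]
    P=np.stack([(u-K[0,2])/K[0,0]*z,-(v-K[1,2])/K[1,1]*z,-z],-1)
    return (P-W[:3,3])@W[:3,:3]
def ray(c,uv,h):
    K=c["mtx"];W=c["world_to_cam"];uv=np.atleast_2d(uv).astype(float)
    d=np.c_[(uv[:,0]-K[0,2])/K[0,0],-(uv[:,1]-K[1,2])/K[1,1],-np.ones(len(uv))]@W[:3,:3]
    o=-W[:3,:3].T@W[:3,3]
    return o+d*((h-o[2])/d[:,2])[:,None]
def proj(c,p):
    K=c["mtx"];W=c["world_to_cam"];q=np.atleast_2d(p)@W[:3,:3].T+W[:3,3]
    return np.c_[K[0,0]*q[:,0]/-q[:,2]+K[0,2],K[1,1]*-q[:,1]/-q[:,2]+K[1,2]]
def axis(P):
    m=P.mean(0);_,s,v=np.linalg.svd(P-m,full_matrices=False);t=(P-m)@v[0]
    return m,v[0],t.min(),t.max()
E
python3 - <<'E'
from h import *
d=pickle.load(open("d0.pkl","rb"))
for n in d:
    c=d[n];P=cloud(c);f=c["frame"];hsv=cv2.cvtColor(f,cv2.COLOR_RGB2HSV).astype(int);H,S,V=hsv[...,0],hsv[...,1],hsv[...,2]
    X,Y,Z=P[...,0],P[...,1],P[...,2]
    print(n)
    def rep(name,m,h=None):
        if m.sum()<5: print(name,"none");return
        v,u=np.nonzero(m); Q=P[m]
        print(name,m.sum(),"uv",u.mean().round(1),v.mean().round(1),"med",np.median(Q,0).round(1),"z90",np.percentile(Q[:,2],[10,90]).round(1))
        if h is not None:
            R=ray(c,np.c_[u,v],h)[:,:2];m_,a,lo,hi=axis(R)
            print("   plane",h,"mean",m_.round(1),"axis",a.round(3),"mid",(m_+a*(lo+hi)/2).round(1),"len",round(hi-lo,1),"ends",(m_+a*lo).round(1),(m_+a*hi).round(1),"ctr-circle",np.round(cv2.minEnclosingCircle(R.astype(np.float32)[:,None])[0],1))
    box=lambda u0,u1,v0,v1:(lambda M:(M.__setitem__((slice(v0,v1),slice(u0,u1)),True),M)[1])(np.zeros(f.shape[:2],bool))
    B=dict(top=dict(k=box(428,470,200,285),cf=box(230,330,150,255),pl=box(195,252,122,182)),
           scene=dict(k=box(255,302,117,163),cf=box(295,390,195,285),pl=box(310,370,288,342)))[n]
    bg=np.array([f[...,0][B["k"]],f[...,1][B["k"]],f[...,2][B["k"]]]);bg=np.median(bg,1);print("bg",bg)
    rep("khandle",B["k"]&(V<105)&(S>100)&(abs(f.astype(int)-bg).sum(-1)>90),16 if n=="top" else 12)
    rep("kblade",B["k"]&(S<60)&(V>100),8+2.6)
    rep("red",B["cf"]&((H<6)|(H>174))&(S>170)&(V>100),108)
    rep("bar",B["cf"]&(Z>185)&(Z<235),224 if n=="top" else None)
    rep("deck",B["cf"]&(abs(Z-38)<6),38)
    rep("plate",B["pl"]&(S<50)&(V>120),12)
    rep("tablez",B["k"]&(abs(f.astype(int)-bg).sum(-1)<20))
    cv2.imwrite(f"pics/crop_{n}.png",cv2.resize(f[:,:,::-1][195:285,425:475] if n=="top" else f[:,:,::-1][190:345,290:425],None,fx=4 if n!="top" else 6,fy=4 if n!="top" else 6,interpolation=cv2.INTER_CUBIC))
E
```

```text
scene
bg [124. 106.  74.]
khandle 139 uv 267.5 150.2 med [ 487.7 -354.8   13.2] z90 [ 4.4 18.3]
   plane 12 mean [ 487.1 -355.7] axis [0.944 0.331] mid [ 487.1 -355.7] len 96.6 ends [ 441.6 -371.7] [ 532.7 -339.7] ctr-circle [ 486.4 -353.5]
kblade 93 uv 285.9 128.4 med [ 373.9 -398.     9.2] z90 [ 5.5 13.3]
   plane 10.6 mean [ 374.3 -396.9] axis [0.952 0.306] mid [ 380.5 -394.9] len 109.3 ends [ 328.5 -411.6] [ 432.6 -378.2] ctr-circle [ 381.  -396.3]
red 256 uv 322.7 213.7 med [545.4  13.1 109.2] z90 [105.9 112.5]
   plane 108 mean [544.4  11. ] axis [0.02 1.  ] mid [544.3   6.8] len 65.3 ends [543.6 -25.8] [544.9  39.5] ctr-circle [545.2   7.4]
bar 259 uv 345.0 214.6 med [543.6  98.2 216.2] z90 [191.7 224.2]
deck 2346 uv 340.9 251.6 med [557.9 110.5  37.8] z90 [34.5 41.2]
   plane 38 mean [557.5 113.9] axis [-0.619  0.786] mid [559.6 111.2] len 247.2 ends [636.1  14.1] [483.1 208.3] ctr-circle [539.7  96.6]
plate 1359 uv 339.4 315.3 med [683.4 253.8   8.7] z90 [ 3.9 13.8]
   plane 12 mean [682.5 252.6] axis [0.785 0.619] mid [681.  251.4] len 139.6 ends [626.1 208.1] [735.8 294.6]
[... 736 characters left out ...]
circle [541.8   6.6]
bar 213 uv 270.8 196.9 med [537.   92.7 221.2] z90 [209.1 224.9]
   plane 224 mean [537.1  92.7] axis [-0.054  0.999] mid [537.1  92.4] len 75.8 ends [539.2  54.5] [535.  130.2] ctr-circle [536.1  92.3]
deck 3663 uv 279.0 202.6 med [529.2 100.2  37.3] z90 [34.1 40.7]
   plane 38 mean [535.8  91.5] axis [-0.908 -0.419] mid [567.5 106.1] len 309.9 ends [708.2 171.1] [426.8  41.2] ctr-circle [563.1 121.2]
plate 1415 uv 223.5 150.8 med [686.2 251.5   8.5] z90 [ 3.2 14.2]
   plane 12 mean [684.3 251.7] axis [-0.774  0.634] mid [693.5 244.2] len 168.4 ends [758.7 190.8] [628.4 297.6] ctr-circle [691.  240.8]
tablez 2833 uv 448.9 241.9 med [ 426.8 -382.3   -0.7] z90 [-4.3  2.8]
```

View pics/crop_top.png

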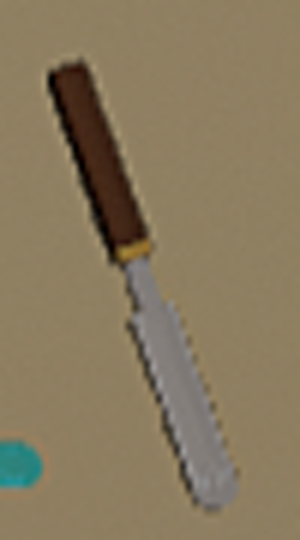

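The crop confirms a dark brown handle with a ferrule and a grey steel blade pointing to the lower right, so this is the knife meant. Its origin is about (484,-357) mm with the blade heading -162°. The carousel axis is about (538,93), and the plate (683,252) is 214 mm from it, which agrees with the sizes given. I'm moving above the knife handle now.

Request:
{"op": "send_rows", "data": {"rows": [{"linear": [0.01,-0.045,-0.02],"spin": 0,"grip": 1},{"linear": [0.03,-0.035,-0.02],"spin": 0,"grip": 1},{"linear": [0.045,0,0],"spin": 0,"grip": 1},{"linear": [0.045,0,0],"spin": 0,"grip": 1},{"linear": [0.045,0,0],"spin": 0,"grip": 1}]}}

```text
time: 0.6
eef_pos: [318.4, -357.3, 232.1]
tcp_rot: [0.0, 0.985, 0.174, 0.0]
force: [0.4, -1.7, 1.3]
grip_width: 85.4
grasp_force: 0.0
```

Request:
{"op": "send_rows", "data": {"rows": [{"linear": [0.04,0.015,0.01],"spin": 1.5,"grip": 1},{"linear": [0.04,0.015,0.03],"spin": 0,"grip": 1},{"linear": [0.04,0.015,0.04],"spin": 0,"grip": 1},{"linear": [0.011,0.011,0.04],"spin": 0,"grip": 1},{"linear": [0,0,0],"spin": 0,"grip": 1}]}}

```text
time: 1.1
eef_pos: [450.2, -365.3, 112.5]
tcp_rot: [-0.005, 0.987, 0.163, -0.003]
force: [-0.2, 0.3, 0.1]
grip_width: 85.6
grasp_force: 0.0
```

Request:
{"op": "send_rows", "data": {"rows": [{"linear": [0.009,0.0025,0.03],"spin": 0,"grip": 0.7},{"linear": [0,0,0.035],"spin": 0,"grip": 0.6},{"linear": [0,0,0.03],"spin": 0,"grip": 0.5},{"linear": [0,0,0.01],"spin": 0,"grip": 0.5},{"linear": [0,0,0],"spin": 0,"grip": 0.5}]}}

```text
time: 1.6
eef_pos: [459.8, -367.6, 14.1]
tcp_rot: [-0.001, 0.987, 0.161, -0.0]
force: [0.1, -0.6, -0.2]
grip_width: 43.2
grasp_force: 0.0
```

Run:
```python
from plant import observe, eyes
from h import *
s=observe();print(s["eef_pos"],s["grip_width"],s["force"],s["joints"].round(3))
a=eyes.read_camera("scene")["frame"];b=eyes.read_camera("top")["frame"]
A=cv2.resize(a[90:190,220:340],(600,500));B=cv2.resize(b[190:290,400:500],(200,200))
A[:200,400:]=B
cv2.imwrite("pics/g1.png",A[:,:,::-1])
```

```text
[ 459.83541084 -367.56019124   14.10622703] 43.2376972455681 [ 0.12182127 -0.57334916 -0.18221146] [-0.804  0.645  1.554 -0.     0.944  0.442]
```

View pics/g1.png

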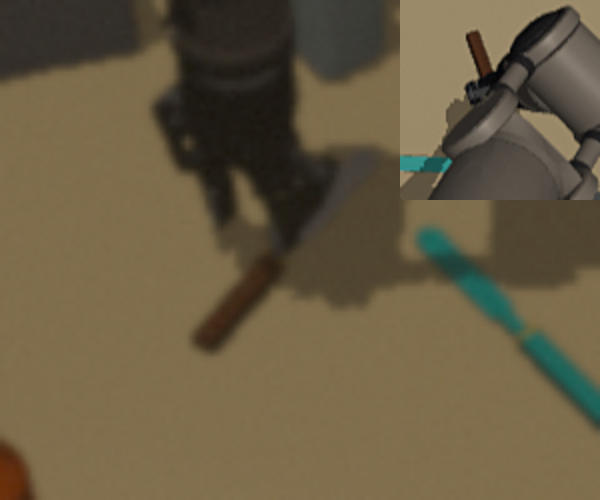

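The picture shows the fingers either side of the handle line, with the handle's rear end at (205,340). The TCP is about 3 mm off centre, so I'll correct that, go down and close.

Request:
{"op": "send_rows", "data": {"rows": [{"linear": [0,-0.0025,0.008],"spin": 0.3,"grip": 0.5},{"linear": [0,0,0.003],"spin": 0,"grip": 0.4},{"linear": [0,0,0],"spin": 0,"grip": 0.1},{"linear": [0,0,0],"spin": 0,"grip": 0.0},{"linear": [0,0,0],"spin": 0,"grip": 0.0}]}}

```text
time: 2.2
eef_pos: [460.0, -365.4, 3.3]
tcp_rot: [0.0, 0.987, 0.159, 0.0]
force: [-0.4, -0.4, -0.2]
grip_width: 0.3
grasp_force: 0.0
```

Request:
{"op": "send_rows", "data": {"rows": [{"linear": [0,0,0],"spin": 0,"grip": 0},{"linear": [0,0,0],"spin": 0,"grip": 0.0},{"linear": [0,0,-0.015],"spin": 0,"grip": 0},{"linear": [0,0,-0.025],"spin": 0,"grip": 0.0},{"linear": [0,0,-0.03],"spin": 0,"grip": 0.0}]}}

```text
time: 2.7
eef_pos: [459.2, -364.7, 72.9]
tcp_rot: [-0.001, 0.987, 0.159, -0.001]
force: [-0.1, -0.7, 0.1]
grip_width: 0.2
grasp_force: 0.0
```

The fingers closed on nothing, so I'm looking again.

Run:
```python
from plant import observe, eyes
from h import *
c=eyes.read_camera("scene");t=eyes.read_camera("top");pickle.dump(dict(scene=c,top=t),open("d1.pkl","wb"))
a=c["frame"].copy()
A=cv2.resize(a[90:190,220:340],(600,500),interpolation=cv2.INTER_CUBIC)
for p in ([460,-365,0],[484,-357,16],[332,-406,10]):
    u,v=proj(c,p)[0];cv2.circle(A,(int((u-220)*5),int((v-90)*5)),4,(0,255,0),1)
B=cv2.resize(t["frame"][190:290,400:500],(400,400),interpolation=cv2.INTER_CUBIC)
out=np.zeros((600,800,3),np.uint8);out[:500,:600]=A;out[200:600,400:]=B
cv2.imwrite("pics/g2.png",out[:,:,::-1])
```

```text
(no output)
```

View pics/g2.png

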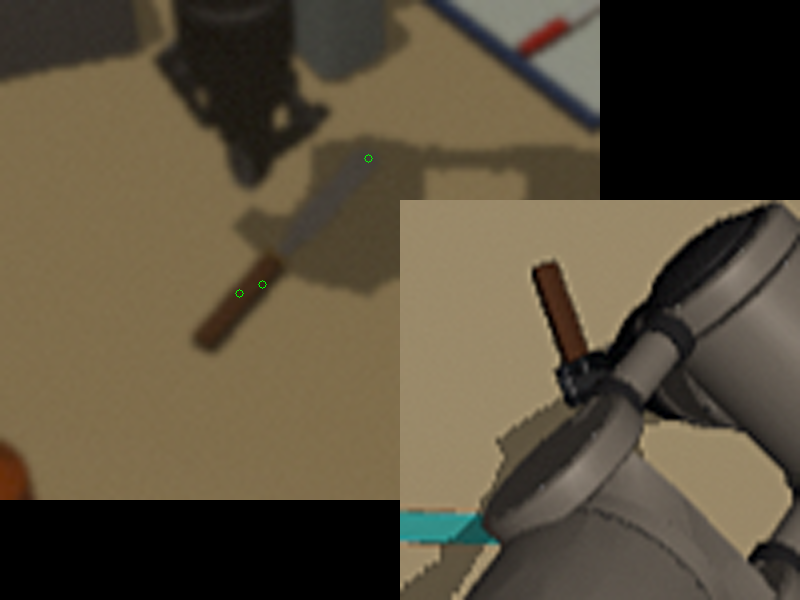

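Run:
```python
from h import *
from plant import observe
s=observe();print(s["eef_pos"],s["grip_width"])
d=pickle.load(open("d1.pkl","rb"))
for n in d:
    c=d[n];print(n,"tcp px",proj(c,s["eef_pos"]).round(1))
    P=cloud(c);V=c["frame"].max(-1)
    m=(V<60)&(abs(P[...,0]-460)<90)&(abs(P[...,1]+365)<90)&(P[...,2]>30)&(P[...,2]<200)
    v,u=np.nonzero(m)
    if n=="scene":
        o=np.argsort(-v)[:25]
        for i in o[::3]: print(u[i],v[i],P[v[i],u[i]].round(1))
    else:
        o=np.argsort(P[m][:,2])[:25]
        for i in o[::3]: print(u[i],v[i],P[v[i],u[i]].round(1))
```

```text
[ 461.78744578 -367.23499676   77.20552718] -0.07065692624808767
scene tcp px [[270.1 132.3]]
269 126 [ 468.5 -359.   120.6]
272 125 [ 459.5 -354.   123.6]
270 125 [ 465.5 -357.   125.1]
268 124 [ 469.8 -361.7  129. ]
271 124 [ 463.6 -353.   132.1]
267 123 [ 471.7 -364.4  132.8]
268 123 [ 471.  -359.1  136.8]
266 122 [ 473.7 -366.5  137.2]
272 122 [ 460.6 -350.4  141.8]
top tcp px [[450.7 229.2]]
452 227 [ 466.8 -354.9  137.5]
451 228 [ 464.  -343.9  169.8]
449 228 [ 463.8 -336.   181.3]
447 230 [ 459.  -330.   185.7]
448 229 [ 461.4 -332.   187.5]
447 229 [ 461.4 -329.4  188.4]
445 230 [ 458.9 -321.7  199.8]
```

Run:
```python
from h import *
d=pickle.load(open("d1.pkl","rb"))
c=d["scene"];P=cloud(c)
for v in range(114,138,2):
    print(v,[(u,c["frame"][v,u].tolist(),P[v,u].round(0).astype(int).tolist()) for u in (267,270,273)])
print(c["world_to_cam"][:3,:3]@c["world_to_cam"][:3,:3].T)
```

```text
114 [(267, [29, 23, 15], [476, -352, 188]), (270, [31, 28, 19], [470, -343, 191]), (273, [33, 27, 19], [450, -356, 168])]
116 [(267, [30, 27, 19], [467, -367, 161]), (270, [32, 27, 22], [468, -347, 178]), (273, [31, 26, 19], [454, -351, 165])]
118 [(267, [37, 32, 26], [471, -362, 158]), (270, [30, 27, 22], [469, -347, 169]), (273, [30, 27, 19], [460, -343, 167])]
120 [(267, [42, 38, 30], [471, -363, 148]), (270, [32, 29, 19], [469, -347, 160]), (273, [32, 27, 21], [465, -337, 166])]
122 [(267, [42, 36, 32], [470, -367, 134]), (270, [38, 34, 28], [465, -355, 141]), (273, [38, 31, 23], [457, -351, 139])]
124 [(267, [53, 46, 37], [473, -364, 129]), (270, [42, 38, 32], [462, -361, 124]), (273, [63, 55, 39], [457, -352, 128])]
126 [(267, [83, 73, 55], [473, -364, 119]), (270, [50, 43, 35], [466, -356, 121]), (273, [110, 95, 66], [397, -447, -4])]
128 [(267, [123, 105, 73], [423, -448, 3]), (270, [106, 92, 68], [409, -450, -8]), (273, [127, 109, 75], [406, -434, 3])]
130 [(267, [128, 109, 77], [430, -439, 5]), (270, [121, 104, 73], [421, -432, 4]), (273, [126, 107, 74], [412, -427, 2])]
132 [(267, [125, 107, 74], [433, -435, 0]), (270, [87, 74, 52], [424, -429, -2]), (273, [109, 93, 64], [417, -419, 2])]
134 [(267, [97, 84, 58], [440, -425, 2]), (270, [80, 69, 47], [433, -416, 5]), (273, [81, 70, 49], [420, -416, -4])]
136 [(267, [101, 89, 60], [446, -417, 2]), (270, [81, 69, 48], [436, -412, 0]), (273, [81, 71, 50], [428, -405, 0])]
[[ 1.00000000e+00 -2.75293428e-17  2.42288499e-17]
 [-2.75293428e-17  1.00000000e+00 -1.75718013e-16]
 [ 2.42288499e-17 -1.75718013e-16  1.00000000e+00]]
```

Run:
```python
from h import *
from plant import r,observe
print({k:getattr(r,k) for k in dir(r) if not k.startswith('_') and not callable(getattr(r,k))})
s=observe();print(s["eef_pos"],s["tcp_rot"],s["joints"].round(4))
d=pickle.load(open("d0.pkl","rb"));c=d["scene"];P=cloud(c);print(proj(c,[180.4,-493,191.8]))
for v in range(2,50,4): print(v,[(u,c["frame"][v,u].tolist(),P[v,u].round(0).astype(int).tolist()) for u in (300,306,312,318,324)])
```

```text
{'hold_point_z': 18.700000000000003}
[ 461.78744578 -367.23499676   77.20552718] [0.00326397 0.98726239 0.15905096 0.0022624 ] [-0.8017  0.563   1.5023 -0.      1.0684  0.4497]
[[310.7186741  52.2843042]]
2 [(300, [24, 19, 17], [222, -496, 404]), (306, [39, 37, 34], [214, -475, 412]), (312, [45, 40, 37], [199, -464, 411]), (318, [25, 23, 23], [176, -463, 402]), (324, [14, 9, 8], [35, -596, 275])]
6 [(300, [18, 14, 8], [219, -500, 387]), (306, [18, 15, 11], [214, -476, 398]), (312, [18, 14, 13], [198, -465, 396]), (318, [20, 14, 14], [180, -458, 393]), (324, [39, 35, 32], [26, -605, 251])]
10 [(300, [21, 14, 13], [222, -496, 377]), (306, [17, 12, 9], [215, -474, 385]), (312, [20, 15, 10], [202, -460, 387]), (318, [13, 10, 3], [181, -455, 381]), (324, [39, 36, 30], [23, -608, 232])]
14 [(300, [21, 16, 9], [203, -521, 340]), (306, [20, 17, 13], [215, -474, 371]), (312, [18, 12, 9], [203, -459, 373]), (318, [16, 15, 11], [184, -452, 369]), (324, [45, 41, 35], [-17, -653, 173])]
18 [(300, [33, 24, 17], [-510, -1447, -498]), (306, [19, 17, 16], [198, -496, 336]), (312, [15, 12, 7], [188, -
[... 765 characters left out ...]
1]), (312, [112, 96, 68], [-46, -763, 4]), (318, [43, 39, 34], [-11, -681, 68]), (324, [23, 21, 16], [168, -438, 295])]
38 [(300, [117, 100, 70], [9, -776, 2]), (306, [119, 103, 71], [-11, -761, 1]), (312, [111, 95, 66], [-32, -745, 1]), (318, [48, 44, 38], [-9, -678, 51]), (324, [26, 20, 18], [164, -442, 275])]
42 [(300, [121, 104, 72], [23, -759, -2]), (306, [120, 102, 71], [5, -741, 0]), (312, [114, 97, 67], [-16, -726, 0]), (318, [45, 41, 34], [-19, -689, 20]), (324, [30, 27, 22], [166, -440, 261])]
46 [(300, [120, 103, 71], [42, -735, 2]), (306, [119, 101, 70], [23, -718, 3]), (312, [120, 103, 71], [1, -705, 0]), (318, [31, 24, 17], [-7, -675, 14]), (324, [43, 40, 36], [-22, -653, 20])]
```

Depth shows the closed fingertips at z≈115 mm while the TCP reads 77. In the first picture the fingers also ended about 40 mm above the reported TCP. The real fingertips therefore stand roughly 38 mm higher than reported. The grasp closed above the handle, and the knife hasn't moved. I'll open, go down in part and check the gap.

Request:
{"op": "send_rows", "data": {"rows": [{"linear": [0,0,0.02],"spin": 0,"grip": 0.5},{"linear": [0,0,0.025],"spin": 0,"grip": 0.5},{"linear": [0,0,0.025],"spin": 0,"grip": 0.5},{"linear": [0,0,0.015],"spin": 0,"grip": 0.5},{"linear": [0,0,0],"spin": 0,"grip": 0.5}]}}

```text
time: 3.3
eef_pos: [458.2, -363.7, -14.8]
tcp_rot: [-0.002, 0.987, 0.159, -0.002]
force: [-0.5, 0.8, -0.0]
grip_width: 42.9
grasp_force: 0.0
```

```bash
cat > tip.py <<'E'
from h import *
from plant import observe,eyes
import sys
s=observe();p=s["eef_pos"];print("tcp",p.round(1),"w",round(s["grip_width"],1),"F",s["force"].round(1))
c=eyes.read_camera("scene");P=cloud(c);V=c["frame"].max(-1)
m=(V<60)&(np.hypot(P[...,0]-p[0],P[...,1]-p[1])<75)&(P[...,2]>p[2]+8)&(P[...,2]>12)&(P[...,2]<p[2]+120)
u0,v0=proj(c,p)[0];print("tcp px",u0.round(1),v0.round(1))
vv,uu=np.nonzero(m)
for u in sorted(set(uu)):
    k=uu==u;v=vv[k].max();print(u,v,P[v,u].round(0),end=" | ")
E
python3 tip.py
```

```text
tcp [ 458.2 -363.7  -14.8] w 42.9 F [-0.5  0.8 -0. ]
tcp px 273.4 149.6
256 126 [ 490. -408.   93.] | 257 128 [ 492. -400.   91.] | 258 129 [ 484. -408.   74.] | 259 129 [ 485. -400.   82.] | 260 129 [ 479. -402.   76.] | 261 130 [ 481. -393.   81.] | 262 159 [ 526. -336.   12.] | 263 157 [ 519. -338.   16.] | 264 156 [ 513. -342.   13.] | 265 155 [ 509. -340.   18.] | 266 154 [ 502. -345.   12.] | 267 152 [ 496. -347.   17.] | 268 151 [ 490. -348.   17.] | 269 151 [ 486. -348.   13.] | 270 148 [ 476. -356.   15.] | 271 148 [ 473. -354.   15.] | 272 147 [ 467. -356.   14.] | 273 145 [ 462. -357.   20.] | 274 144 [ 454. -363.   14.] | 275 146 [ 462. -344.   26.] | 276 146 [ 461. -339.   30.] | 277 146 [ 460. -334.   34.] | 278 146 [ 457. -333.   33.] | 279 145 [ 455. -330.   39.] | 280 144 [ 449. -332.   39.] | 281 141 [ 458. -311.   80.] | 282 141 [ 454. -310.   78.] | 283 139 [ 446. -315.   78.] | 284 138 [ 440. -317.   77.] | 285 137 [ 439. -313.   85.] | 286 135 [ 434. -313.   91.] | 287 133 [ 430. -312.  100.] |
```

The offset holds at about 39 mm: TCP reads -15 and the tips are near 30 when half open. I'll go down to TCP ≈ -34 and close.

Request:
{"op": "send_rows", "data": {"rows": [{"linear": [0,0.001,0.01],"spin": 0,"grip": 0.45},{"linear": [0,0,0.006],"spin": 0,"grip": 0.4},{"linear": [0,0,0.004],"spin": 0,"grip": 0.35},{"linear": [0,0,0],"spin": 0,"grip": 0.3},{"linear": [0,0,0],"spin": 0,"grip": 0.25}]}}

```text
time: 3.85
eef_pos: [460.2, -366.3, -31.8]
tcp_rot: [0.0, 0.987, 0.159, 0.0]
force: [0.6, 0.1, -0.1]
grip_width: 21.3
grasp_force: 0.0
```

Request:
{"op": "send_rows", "data": {"rows": [{"linear": [0,0,0],"spin": 0,"grip": 0.15},{"linear": [0,0,0],"spin": 0,"grip": 0.0},{"linear": [0,0,0],"spin": 0,"grip": 0},{"linear": [0,0,0],"spin": 0,"grip": 0.0},{"linear": [0,0,0],"spin": 0,"grip": 0.0}]}}

```text
time: 4.35
eef_pos: [460.4, -366.5, -31.5]
tcp_rot: [0.0, 0.987, 0.159, 0.0]
force: [-0.2, 0.7, 5.3]
grip_width: 16.0
grasp_force: 59.7
```

The knife is gripped (about 60 N, width 16 mm). I'll lift it and carry it to a staging point to the right of the carousel.

Request:
{"op": "send_rows", "data": {"rows": [{"linear": [0,0,-0.01],"spin": 0,"grip": 0},{"linear": [0,0,-0.02],"spin": 0,"grip": 0.0},{"linear": [0,0,-0.03],"spin": 0,"grip": 0},{"linear": [0,0,-0.03],"spin": 0,"grip": 0.0},{"linear": [0,0,-0.03],"spin": 0,"grip": 0.0}]}}

```text
time: 4.85
eef_pos: [459.8, -365.9, 89.3]
tcp_rot: [-0.0, 0.987, 0.159, -0.0]
force: [0.2, -0.3, 0.5]
grip_width: 16.1
grasp_force: 59.0
```

Request:
{"op": "send_rows", "data": {"rows": [{"linear": [0.02,-0.02,0],"spin": 0,"grip": 0},{"linear": [0.03,-0.03,0],"spin": 0,"grip": 0.0},{"linear": [0.034,-0.03,0],"spin": 0,"grip": 0},{"linear": [0.035,-0.034,0],"spin": 0,"grip": 0.0},{"linear": [0.025,-0.024,0],"spin": 0,"grip": 0.0}]}}

```text
time: 5.35
eef_pos: [554.2, -187.2, 88.3]
tcp_rot: [-0.0, 0.987, 0.16, -0.0]
force: [-0.2, -0.5, -1.1]
grip_width: 16.2
grasp_force: 59.0
```

Request:
{"op": "send_rows", "data": {"rows": [{"linear": [0,0,0],"spin": 4,"grip": 0},{"linear": [0,0,0],"spin": 7,"grip": 0.0},{"linear": [0,0,0],"spin": 8,"grip": 0},{"linear": [0,0,0],"spin": 8,"grip": 0.0},{"linear": [0,0,0],"spin": 8,"grip": 0.0}]}}

```text
time: 5.85
eef_pos: [553.3, -189.7, 88.2]
tcp_rot: [-0.0, 0.989, -0.148, -0.0]
force: [0.7, 0.3, -0.8]
grip_width: 15.9
grasp_force: 59.0
```

Request:
{"op": "send_rows", "data": {"rows": [{"linear": [0,0,0],"spin": 8,"grip": 0},{"linear": [0,0,0],"spin": 8,"grip": 0.0},{"linear": [0,0,0],"spin": 8,"grip": 0},{"linear": [0,0,0],"spin": 8,"grip": 0.0},{"linear": [0,0,0],"spin": 8,"grip": 0.0}]}}

```text
time: 6.35
eef_pos: [553.2, -189.8, 88.2]
tcp_rot: [0.0, 0.879, -0.477, -0.0]
force: [-0.2, -0.4, -0.9]
grip_width: 16.2
grasp_force: 59.0
```

Request:
{"op": "send_rows", "data": {"rows": [{"linear": [0,0,0],"spin": 8,"grip": 0},{"linear": [0,0,0],"spin": 8,"grip": 0.0},{"linear": [0,0,0],"spin": 8,"grip": 0},{"linear": [0,0,0],"spin": 4,"grip": 0.0},{"linear": [0,0,0],"spin": 2,"grip": 0.0}]}}

```text
time: 6.85
eef_pos: [553.2, -189.8, 88.1]
tcp_rot: [0.0, 0.726, -0.687, -0.0]
force: [0.3, 0.2, -1.3]
grip_width: 16.0
grasp_force: 59.0
```

```bash
cat > blade.py <<'E'
from h import *
from plant import observe,eyes
import sys
s=observe();p=s["eef_pos"];print("tcp",p.round(1),"F",s["force"].round(1))
def look(lo,hi,save=None):
    out=[]
    for n in("scene","top"):
        c=eyes.read_camera(n);P=cloud(c);f=c["frame"].astype(int);S=f.max(-1)-f.min(-1);V=f.max(-1)
        m=(S<38)&(V>75)&(abs(P[...,0]-p[0])<40)&(P[...,1]>p[1]+25)&(P[...,1]<p[1]+150)&(P[...,2]>lo)&(P[...,2]<hi)
        k,lab,st,_=cv2.connectedComponentsWithStats(m.astype(np.uint8),connectivity=8)
        if k>1: m=lab==1+st[1:,4].argmax()
        Q=P[m];v,u=np.nonzero(m)
        print(n,m.sum(),"y range",np.percentile(Q[:,1],[2,98]).round(0),"x mean",Q[:,0].mean().round(1),"z(y) fit",np.polyfit(Q[:,1],Q[:,2],1).round(3),"z mean",Q[:,2].mean().round(1))
        h=Q[:,2].mean();R=ray(c,np.c_[u,v],h)[:,:2];mm,a,l,hh=axis(R);print("   plane",h.round(1),"ends",(mm+a*l).round(1),(mm+a*hh).round(1),"ang",np.degrees(np.arctan2(*a[::-1])).round(1))
        out.append(c)
    if save:
        t=out[1]["frame"];a=out[0]["frame"]
        u,v=proj(out[1],p+[0,100,0])[0].astype(int);A=cv2.resize(t[v-50:v+50,u-60:u+60],(480,400),interpolation=cv2.INTER_CUBIC)
        u,v=proj(out[0],p+[0,100,0])[0].astype(int);B=cv2.resize(a[v-60:v+40,u-40:u+40],(320,400),interpolation=cv2.INTER_CUBIC)
        cv2.imwrite(save,np.hstack([A,B])[:,:,::-1])
    return out
E
python3 - <<'E'
from blade import *
look(100,150,"pics/k1.png")
E
```

```text
tcp [ 553.2 -189.8   88.1] F [ 0.3  0.2 -1.3]
scene 205 y range [-161.  -50.] x mean 550.6 z(y) fit [-2.000e-03  1.286e+02] z mean 128.8
   plane 128.8 ends [ 554. -165.] [547.8 -45. ] ang 93.0
top 270 y range [-132.  -49.] x mean 549.6 z(y) fit [-2.00000e-03  1.27988e+02] z mean 128.1
   plane 128.1 ends [ 553.1 -138. ] [546.4 -47.4] ang 94.2
```

View pics/k1.png

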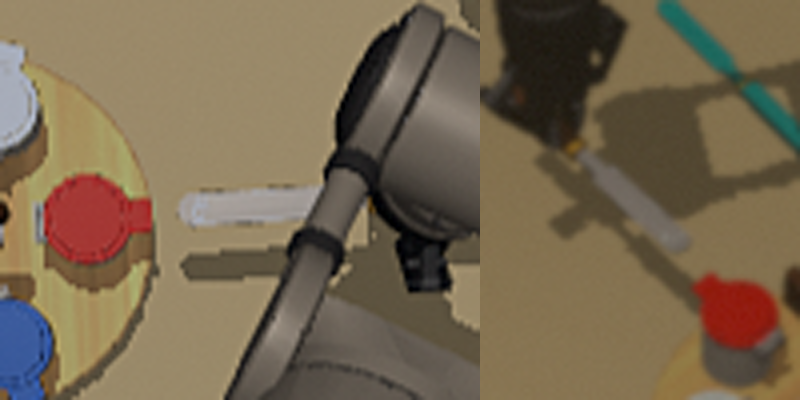

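The picture shows the blade level, with its top at z≈128. The tip, at (182,208) in the left crop, is in line with the red tab at (150,215) and about 19 mm short of it. I'll lower it below the tab and slide it under.

Request:
{"op": "send_rows", "data": {"rows": [{"linear": [0,0.002,0.01],"spin": 0,"grip": 0},{"linear": [0,0,0.015],"spin": 0,"grip": 0.0},{"linear": [0,0,0.0065],"spin": 0,"grip": 0},{"linear": [0,0,0],"spin": 0,"grip": 0.0},{"linear": [-0.01,0,0],"spin": 0,"grip": 0.0}]}}

```text
time: 7.45
eef_pos: [551.1, -180.8, 56.5]
tcp_rot: [0.0, 0.727, -0.687, 0.0]
force: [0.4, 0.6, -0.3]
grip_width: 16.3
grasp_force: 59.0
```

Request:
{"op": "send_rows", "data": {"rows": [{"linear": [-0.008,0,0],"spin": 0,"grip": 0},{"linear": [-0.006,0,0],"spin": 0,"grip": 0.0},{"linear": [-0.004,0,0],"spin": 0,"grip": 0},{"linear": [0,0,0],"spin": 0,"grip": 0.0},{"linear": [0,0,0],"spin": 0,"grip": 0.0}]}}

```text
time: 7.95
eef_pos: [550.1, -162.1, 56.7]
tcp_rot: [0.0, 0.727, -0.686, 0.0]
force: [0.0, -0.1, -1.2]
grip_width: 16.0
grasp_force: 59.0
```

Run:
```python
from blade import *
look(80,115,"pics/k2.png")
```

```text
tcp [ 550.1 -162.1   56.7] F [ 0.  -0.1 -1.2]
scene 178 y range [-134.  -36.] x mean 547.7 z(y) fit [3.000e-03 9.745e+01] z mean 97.2
   plane 97.2 ends [ 551.  -138.2] [544.9 -34.5] ang 93.4
top 211 y range [-98. -30.] x mean 546.3 z(y) fit [-1.3000e-02  9.5549e+01] z mean 96.4
   plane 96.4 ends [ 549.1 -101.2] [543.8 -29.4] ang 94.2
```

View pics/k2.png

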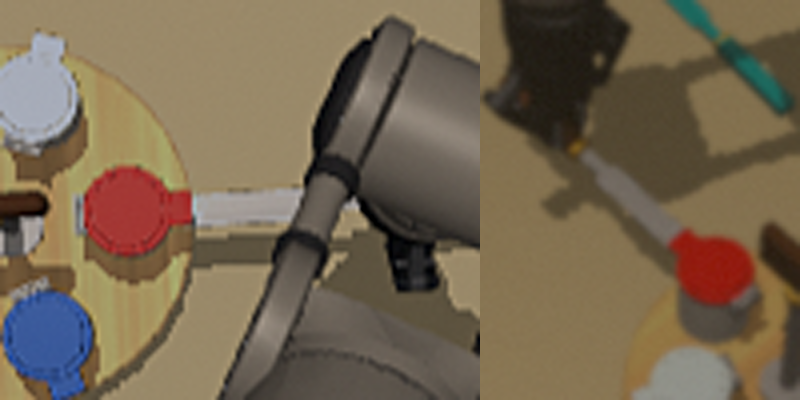

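The picture shows the blade under the red tab, in line with it and below it (z≈97). I'll lever along the lid's arc.

Request:
{"op": "send_rows", "data": {"rows": [{"linear": [0,0,-0.0065],"spin": 0,"grip": 0},{"linear": [-0.0005,0,-0.0065],"spin": 0,"grip": 0.0},{"linear": [-0.001,0,-0.006],"spin": 0,"grip": 0},{"linear": [-0.002,0,-0.006],"spin": 0,"grip": 0.0},{"linear": [-0.0025,0,-0.0055],"spin": 0,"grip": 0.0}]}}

```text
time: 8.55
eef_pos: [549.7, -156.2, 87.8]
tcp_rot: [-0.0, 0.727, -0.687, 0.0]
force: [-0.4, -0.8, -0.7]
grip_width: 15.6
grasp_force: 58.9
```

```bash
cat > lid.py <<'E'
from blade import *
def lid():
    for c,n in zip(look(100,190),("scene","top")):
        P=cloud(c);f=cv2.cvtColor(c["frame"],cv2.COLOR_RGB2HSV).astype(int)
        m=((f[...,0]<6)|(f[...,0]>174))&(f[...,1]>150)&(f[...,2]>70)&(abs(P[...,0]-543)<50)&(P[...,1]>-50)&(P[...,1]<90)&(P[...,2]>90)
        Q=P[m]
        if len(Q)<20: print(n,"few red",len(Q));continue
        q=Q.mean(0);_,_,v=np.linalg.svd(Q-q);nrm=v[2]*np.sign(v[2][1]+1e-9)
        print(n,"red",len(Q),"mean",q.round(0),"z",np.percentile(Q[:,2],[3,97]).round(0),"y",np.percentile(Q[:,1],[3,97]).round(0),"lid angle",np.arctan2(nrm[1],abs(nrm[2])).round(2),"nx",nrm[0].round(2))
if __name__=="__main__": lid()
E
python3 lid.py
```

```text
tcp [ 549.7 -156.2   87.8] F [-0.4 -0.8 -0.7]
scene 184 y range [-129.  -29.] x mean 547.0 z(y) fit [-2.00000e-03  1.27356e+02] z mean 127.5
   plane 127.5 ends [ 550.6 -132.6] [544.  -27.4] ang 93.5
top 216 y range [-89. -25.] x mean 545.9 z(y) fit [8.00000e-03 1.28204e+02] z mean 127.8
   plane 127.8 ends [549.1 -92. ] [542.5 -18.9] ang 95.2
scene red 289 mean [545.  14. 120.] z [109. 131.] y [-18.  40.] lid angle 0.33 nx -0.03
top red 388 mean [542.  13. 121.] z [108. 131.] y [-17.  40.] lid angle 0.36 nx -0.05
```

The lid is following the blade at about 0.35 rad, with the blade still level. I'll continue along the arc.

Request:
{"op": "send_rows", "data": {"rows": [{"linear": [-0.003,0,-0.0055],"spin": 0,"grip": 0},{"linear": [-0.0035,0,-0.005],"spin": 0,"grip": 0.0},{"linear": [-0.004,0,-0.0045],"spin": 0,"grip": 0},{"linear": [-0.0045,0,-0.004],"spin": 0,"grip": 0.0},{"linear": [-0.005,0,-0.0035],"spin": 0,"grip": 0.0}]}}

```text
time: 9.15
eef_pos: [548.5, -135.8, 109.9]
tcp_rot: [-0.0, 0.727, -0.686, 0.0]
force: [-0.2, -0.9, -0.3]
grip_width: 16.0
grasp_force: 59.0
```

Request:
{"op": "send_rows", "data": {"rows": [{"linear": [-0.005,0,-0.003],"spin": 0,"grip": 0},{"linear": [-0.0055,0,-0.0025],"spin": 0,"grip": 0.0},{"linear": [-0.0055,0,-0.002],"spin": 0,"grip": 0},{"linear": [-0.0055,0,-0.001],"spin": 0,"grip": 0.0},{"linear": [-0.0055,0,-0.001],"spin": 0,"grip": 0.0}]}}

```text
time: 9.65
eef_pos: [546.8, -108.7, 119.0]
tcp_rot: [0.0, 0.727, -0.686, 0.0]
force: [-0.6, -1.2, -0.1]
grip_width: 15.6
grasp_force: 59.0
```

```bash
python3 lid.py
```

```text
tcp [ 546.8 -108.7  119. ] F [-0.6 -1.2 -0.1]
scene 196 y range [-77.  16.] x mean 543.9 z(y) fit [-3.80000e-02  1.57059e+02] z mean 158.1
   plane 158.1 ends [545.5 -82.6] [542.6  21.6] ang 91.6
top 182 y range [-28.  25.] x mean 541.7 z(y) fit [3.00000e-02 1.58658e+02] z mean 158.6
   plane 158.6 ends [539.8  25.4] [543.6 -30.1] ang -86.1
scene red 189 mean [548.  34. 135.] z [ 91. 170.] y [-0. 47.] lid angle 1.22 nx -0.49
top red 110 mean [543.  33. 142.] z [ 92. 173.] y [ 4. 48.] lid angle 1.41 nx 0.07
```

Request:
{"op": "send_rows", "data": {"rows": [{"linear": [-0.004,0,0],"spin": 0,"grip": 0},{"linear": [-0.004,0,0],"spin": 0,"grip": 0.0},{"linear": [-0.003,0,0],"spin": 0,"grip": 0},{"linear": [0,0,0],"spin": 0,"grip": 0.0},{"linear": [0,0,0],"spin": 0,"grip": 0.0}]}}

```text
time: 10.25
eef_pos: [546.1, -98.1, 118.9]
tcp_rot: [0.0, 0.727, -0.686, -0.0]
force: [-0.5, -0.6, -1.1]
grip_width: 16.3
grasp_force: 59.0
```

Request:
{"op": "send_rows", "data": {"rows": [{"linear": [0.005,0,0],"spin": 0,"grip": 0},{"linear": [0.015,0,0],"spin": 0,"grip": 0.0},{"linear": [0.02,0,0],"spin": 0,"grip": 0},{"linear": [0.02,0,0],"spin": 0,"grip": 0.0},{"linear": [0.02,0,0],"spin": 0,"grip": 0.0}]}}

```text
time: 10.75
eef_pos: [550.7, -180.2, 118.9]
tcp_rot: [0.0, 0.727, -0.687, 0.0]
force: [0.6, 0.5, -0.9]
grip_width: 16.0
grasp_force: 59.0
```

```bash
python3 lid.py
```

```text
tcp [ 550.7 -180.2  118.9] F [ 0.6  0.5 -0.9]
scene 214 y range [-150.  -40.] x mean 547.8 z(y) fit [-4.00000e-03  1.58845e+02] z mean 159.2
   plane 159.2 ends [ 551.3 -154.4] [544.8 -36.6] ang 93.2
top 277 y range [-123.  -43.] x mean 547.1 z(y) fit [-5.00000e-03  1.58512e+02] z mean 158.9
   plane 158.9 ends [ 550.5 -128. ] [543.9 -39.8] ang 94.3
scene red 104 mean [550.  31. 132.] z [ 90. 172.] y [-1. 48.] lid angle 1.07 nx -0.39
top red 163 mean [541.  23. 114.] z [ 90. 174.] y [-1. 45.] lid angle 1.16 nx 0.08
```

```bash
sed -i 's/P\[...,2\]>90)/P[...,2]>125)/' lid.py
python3 - <<'E'
from lid import *
lid()
c=eyes.read_camera("scene");t=eyes.read_camera("top")
u,v=proj(c,[540,60,130])[0].astype(int);B=cv2.resize(c["frame"][v-40:v+40,u-50:u+50],(500,400),interpolation=cv2.INTER_CUBIC)
u,v=proj(t,[540,60,130])[0].astype(int);A=cv2.resize(t["frame"][v-40:v+40,u-30:u+30],(300,400),interpolation=cv2.INTER_CUBIC)
cv2.imwrite("pics/l1.png",np.hstack([A,B])[:,:,::-1])
E
```

```text
tcp [ 550.8 -181.7  118.8] F [ 1.4  0.8 -0.9]
scene 214 y range [-151.  -41.] x mean 548.0 z(y) fit [ -0.   159.08] z mean 159.1
   plane 159.1 ends [ 551.7 -156.4] [544.9 -37.3] ang 93.3
top 276 y range [-120.  -40.] x mean 546.8 z(y) fit [-4.00000e-03  1.58491e+02] z mean 158.8
   plane 158.8 ends [ 550.1 -125.5] [543.7 -37.2] ang 94.2
scene red 66 mean [552.  44. 155.] z [137. 175.] y [40. 48.] lid angle 1.41 nx 0.0
top red 54 mean [538.  43. 158.] z [142. 176.] y [39. 46.] lid angle 1.43 nx -0.07
```

View pics/l1.png

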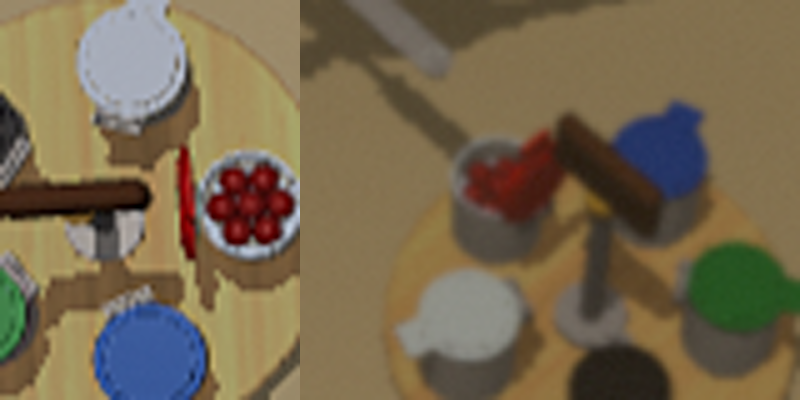

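The red lid stands upright, edge-on at (187,205) in the left crop, with the cherries in the pot exposed and the other lids shut. I'll move the knife clear and lay it down.

Request:
{"op": "send_rows", "data": {"rows": [{"linear": [0.03,0,0],"spin": 0,"grip": 0},{"linear": [0.03,0,0.02],"spin": 0,"grip": 0.0},{"linear": [0.02,0,0.03],"spin": 0,"grip": 0},{"linear": [0,0,0.03],"spin": 0,"grip": 0.0},{"linear": [0,0,0.02],"spin": 0,"grip": 0.0}]}}

```text
time: 11.55
eef_pos: [554.5, -257.4, 16.8]
tcp_rot: [0.0, 0.727, -0.687, -0.001]
force: [-0.2, -0.2, -1.0]
grip_width: 16.0
grasp_force: 59.0
```

Request:
{"op": "send_rows", "data": {"rows": [{"linear": [0,0,0.02],"spin": 0,"grip": 0},{"linear": [0,0,0.015],"spin": 0,"grip": 0.0},{"linear": [0,0,0.008],"spin": 0,"grip": 0},{"linear": [0,0,0.004],"spin": 0,"grip": 0.0},{"linear": [0,0,0],"spin": 0,"grip": 0.0}]}}

```text
time: 12.05
eef_pos: [555.6, -257.9, -27.9]
tcp_rot: [0.0, 0.727, -0.686, 0.0]
force: [0.3, -0.5, -1.1]
grip_width: 16.2
grasp_force: 59.0
```

Request:
{"op": "send_rows", "data": {"rows": [{"linear": [0,0,0.001],"spin": 0,"grip": 0},{"linear": [0,0,0.001],"spin": 0,"grip": 0.0},{"linear": [0,0,0.001],"spin": 0,"grip": 0},{"linear": [0,0,0.0005],"spin": 0,"grip": 0.0},{"linear": [0,0,0],"spin": 0,"grip": 0.0}]}}

```text
time: 12.55
eef_pos: [555.4, -258.0, -31.4]
tcp_rot: [0.0, 0.727, -0.686, 0.0]
force: [-0.2, -0.1, -0.8]
grip_width: 15.9
grasp_force: 59.0
```

Request:
{"op": "send_rows", "data": {"rows": [{"linear": [0,0,0.0005],"spin": 0,"grip": 0},{"linear": [0,0,0],"spin": 0,"grip": 0.22},{"linear": [0,0,0],"spin": 0,"grip": 0.3},{"linear": [0,0,0],"spin": 0,"grip": 0.45},{"linear": [0,0,0],"spin": 0,"grip": 0.5}]}}

```text
time: 13.05
eef_pos: [555.4, -258.0, -32.1]
tcp_rot: [0.0, 0.727, -0.686, 0.0]
force: [-1.1, -1.1, 0.2]
grip_width: 42.8
grasp_force: 0.0
```

Request:
{"op": "send_rows", "data": {"rows": [{"linear": [0,0,0],"spin": 0,"grip": 0.5},{"linear": [0,0,-0.01],"spin": 0,"grip": 0.5},{"linear": [0,0,-0.03],"spin": 0,"grip": 0.5},{"linear": [0,0,-0.04],"spin": 0,"grip": 0.5},{"linear": [0,0,-0.045],"spin": 0,"grip": 0.5}]}}

```text
time: 13.55
eef_pos: [554.7, -257.6, 94.2]
tcp_rot: [0.0, 0.727, -0.686, -0.001]
force: [0.8, 0.1, 0.7]
grip_width: 42.4
grasp_force: 0.0
```

Run:
```python
from lid import *
s=observe();print(s["joints"].round(3))
c=look(0,25)[0]
lid()
P=cloud(c);f=c["frame"].astype(int)
m=(f.max(-1)<100)&(f[...,0]>f[...,2]*1.7)&(abs(P[...,0]-555)<40)&(P[...,1]<-215)&(P[...,1]>-350)&(P[...,2]>8)&(P[...,2]<40)
print("handle",m.sum(),P[m].mean(0).round(0) if m.any() else "")
```

```text
tcp [ 554.7 -257.6   94.2] F [0.8 0.1 0.7]
[-0.56   0.586  1.406 -0.     1.151  2.524]
scene 180 y range [-227. -117.] x mean 552.4 z(y) fit [-1.000e-03  8.758e+00] z mean 9.0
   plane 9.0 ends [ 556.1 -232.5] [ 549.2 -111.9] ang 93.2
top 283 y range [-223. -116.] x mean 551.4 z(y) fit [0.    8.157] z mean 8.1
   plane 8.1 ends [ 554.2 -231.5] [ 549.  -113.4] ang 92.5Traceback (most recent call last):
  File "<stdin>", line 4, in <module>
  File "lid.py", line 3, in lid
    for c,n in zip(look(100,190),("scene","top")):
                   ~~~~^^^^^^^^^
  File "blade.py", line 13, in look
    print(n,m.sum(),"y range",np.percentile(Q[:,1],[2,98]).round(0),"x mean",Q[:,0].mean().round(1),"z(y) fit",np.polyfit(Q[:,1],Q[:,2],1).round(3),"z mean",Q[:,2].mean().round(1))
                              ~~~~~~~~~~~~~^^^^^^^^^^^^^^^
    return _quantile_unchecked(
        a, q, axis, out, overwrite_input, method, keepdims, weights)
    return _ureduce(a,
                    func=_quantile_ureduce_func,
    ...<5 lines>...
                    overwrite_input=overwrite_input,
                    method=method)
    r = func(a, **kwargs)
    result = _quantile(arr,
                       quantiles=q,
    ...<2 lines>...
                       out=out,
                       weights=wgt)
    slices_having_nans = np.isnan(arr[-1, ...])
                                  ~~~^^^^^^^^^
IndexError: index -1 is out of bounds for axis 0 with size 0
```

The knife is flat, with the blade at z≈8–9. I'll rise, spin half a turn back so the wrist has range for the turning, and then go above the post.

Request:
{"op": "send_rows", "data": {"rows": [{"linear": [0,0,-0.03],"spin": -8.5,"grip": 0.7},{"linear": [0,0,-0.03],"spin": -8.5,"grip": 0.7},{"linear": [0,0,-0.03],"spin": -8.5,"grip": 0.7},{"linear": [0,0,-0.03],"spin": -8.5,"grip": 0.7},{"linear": [0,0,-0.02],"spin": -8.5,"grip": 0.7}]}}

```text
time: 14.2
eef_pos: [555.5, -258.0, 234.6]
tcp_rot: [0.0, 0.928, -0.373, 0.001]
force: [0.4, 0.4, -0.4]
grip_width: 60.0
grasp_force: 0.0
```

Request:
{"op": "send_rows", "data": {"rows": [{"linear": [0,0,0],"spin": -8.5,"grip": 0.7},{"linear": [0,0,0],"spin": -8.5,"grip": 0.7},{"linear": [0,0,0],"spin": -8.5,"grip": 0.7},{"linear": [0,0,0],"spin": -8.5,"grip": 0.7},{"linear": [0,0,0],"spin": -8.5,"grip": 0.7}]}}

```text
time: 14.7
eef_pos: [554.9, -257.7, 232.1]
tcp_rot: [-0.0, 1.0, -0.012, -0.001]
force: [0.1, 0.1, -0.2]
grip_width: 59.8
grasp_force: 0.0
```

Request:
{"op": "send_rows", "data": {"rows": [{"linear": [0,0,0],"spin": -8.5,"grip": 0.7},{"linear": [0,0,0],"spin": -8.5,"grip": 0.7},{"linear": [0,0,0],"spin": -8.5,"grip": 0.7},{"linear": [0,0,0],"spin": -8.5,"grip": 0.7},{"linear": [0,0,0],"spin": -8.5,"grip": 0.7}]}}

```text
time: 15.2
eef_pos: [554.9, -257.7, 232.0]
tcp_rot: [-0.001, 0.936, 0.351, -0.001]
force: [-0.1, 0.1, 0.6]
grip_width: 59.7
grasp_force: 0.0
```

Request:
{"op": "send_rows", "data": {"rows": [{"linear": [0,0,0],"spin": -8.5,"grip": 0.7},{"linear": [0,0,0],"spin": -8.5,"grip": 0.7},{"linear": [0,0,0],"spin": -8.5,"grip": 0.7},{"linear": [0,0,0],"spin": -8.5,"grip": 0.7},{"linear": [0,0,0],"spin": -8.5,"grip": 0.7}]}}

```text
time: 15.7
eef_pos: [554.9, -257.7, 232.0]
tcp_rot: [-0.001, 0.745, 0.667, -0.0]
force: [-0.4, -0.5, 0.1]
grip_width: 59.6
grasp_force: 0.0
```

Request:
{"op": "send_rows", "data": {"rows": [{"linear": [0,0,0],"spin": -8.5,"grip": 0.7},{"linear": [0,0,0],"spin": -1.3,"grip": 0.7},{"linear": [0.03,0,0],"spin": 0,"grip": 0.7},{"linear": [0.04,0,0],"spin": 0,"grip": 0.7},{"linear": [0.03,0,0],"spin": 0,"grip": 0.7}]}}

```text
time: 16.2
eef_pos: [549.4, -156.3, 232.4]
tcp_rot: [-0.001, 0.689, 0.725, -0.0]
force: [0.9, 0.3, 1.1]
grip_width: 59.7
grasp_force: 0.0
```

Run:
```python
from h import *
from plant import observe,eyes
s=observe();print(s["eef_pos"].round(1),s["tcp_rot"].round(3),s["joints"].round(3),s["grip_width"])
for n in("scene","top"):
    c=eyes.read_camera(n);P=cloud(c);f=c["frame"].astype(int)
    m=(f.max(-1)<110)&(f[...,0]>f[...,2]*1.6)&(f[...,0]>f[...,1]+8)&(np.hypot(P[...,0]-540,P[...,1]-95)<60)&(P[...,2]>(185 if n=="scene" else 205))&(P[...,2]<240)
    Q=P[m];v,u=np.nonzero(m)
    if n=="top":
        R=ray(c,np.c_[u,v],222)[:,:2].astype(np.float32);print(n,len(Q),cv2.minAreaRect(R))
    mm,a,l,h=axis(Q[:,:2]);print(n,len(Q),"mean",Q.mean(0).round(1),"mid",(mm+a*(l+h)/2).round(1),"len",(h-l).round(1),"ang",np.degrees(np.arctan2(a[1],a[0])).round(1))
```

```text
[ 549.4 -156.3  232.4] [-0.001  0.689  0.725 -0.   ] [-0.412  0.403  1.32   0.     1.42  -0.462] 59.71335221851693
scene 240 mean [542.8  96.5 211.4] mid [542.8  95.3] len 74.1 ang 93.2
top 177 ((537.0078735351562, 93.73310852050781), (73.30929565429688, 14.219691276550293), 89.89942169189453)
top 177 mean [537.3  94.7 221.3] mid [537.3  94. ] len 73.8 ang -86.5
```

Request:
{"op": "send_rows", "data": {"rows": [{"linear": [0.045,0.0015,0],"spin": 0,"grip": 0.7},{"linear": [0.045,0,0],"spin": 0,"grip": 0.7},{"linear": [0.045,0,0],"spin": 0,"grip": 0.7},{"linear": [0.045,0,0],"spin": 0,"grip": 0.7},{"linear": [0.04,0,0],"spin": 0,"grip": 0.7}]}}

```text
time: 16.8
eef_pos: [539.3, 63.0, 232.7]
tcp_rot: [-0.0, 0.689, 0.725, -0.0]
force: [0.8, 0.3, 0.2]
grip_width: 59.7
grasp_force: 0.0
```

Request:
{"op": "send_rows", "data": {"rows": [{"linear": [0.03,0,0],"spin": 0,"grip": 0.7},{"linear": [0.0,0,0],"spin": 0,"grip": 0.7},{"linear": [0,0,0],"spin": 0,"grip": 0.7},{"linear": [0,0,0],"spin": 0,"grip": 0.7},{"linear": [0,0,0],"spin": 0,"grip": 0.7}]}}

```text
time: 17.3
eef_pos: [538.2, 90.2, 232.8]
tcp_rot: [0.0, 0.689, 0.725, -0.0]
force: [0.5, -0.7, 0.1]
grip_width: 59.8
grasp_force: 0.0
```

```bash
python3 tip.py
```

```text
tcp [538.2  90.2 232.8] w 59.8 F [ 0.5 -0.7  0.1]
tcp px 344.5 207.6
326 197 [603.  86. 340.] | 327 198 [599.  85. 331.] | 328 199 [601.  91. 335.] | 329 200 [599.  93. 331.] | 330 201 [598.  95. 329.] | 331 202 [602. 103. 338.] | 332 203 [601. 106. 335.] | 333 204 [596. 105. 325.] | 334 205 [582.  95. 294.] | 335 207 [582.  98. 290.] | 336 207 [579.  99. 287.] | 337 208 [576. 100. 280.] | 338 208 [576. 103. 284.] | 339 207 [573. 103. 286.] | 340 205 [570. 103. 293.] | 341 196 [573. 107. 341.] | 342 194 [571. 108. 349.] | 343 194 [567. 107. 343.] | 344 193 [565. 108. 347.] | 345 192 [562. 108. 349.] | 351 186 [510.  77. 293.] | 352 189 [509.  82. 284.] | 353 190 [510.  86. 285.] | 354 191 [508.  88. 281.] | 355 192 [510.  94. 285.] | 356 192 [510.  97. 288.] | 357 192 [508.  99. 288.] | 358 188 [505.  98. 302.] | 359 185 [507. 102. 322.] | 360 183 [504. 101. 328.] | 361 180 [505. 104. 344.] | 362 179 [489.  93. 324.] | 363 178 [489.  95. 329.] | 364 178 [491. 100. 336.] | 365 178 [486. 100. 332.] | 366 177 [482.  99. 332.] | 367 175 [479.  99. 338.] |
```

Request:
{"op": "send_rows", "data": {"rows": [{"linear": [0.0035,0,0.02],"spin": 0,"grip": 0.7},{"linear": [0,0,0.025],"spin": 0,"grip": 0.65},{"linear": [0,0,0.025],"spin": 0,"grip": 0.55},{"linear": [0,0,0.018],"spin": 0,"grip": 0.5},{"linear": [0,0,0],"spin": 0,"grip": 0.45}]}}

```text
time: 17.85
eef_pos: [536.2, 94.2, 142.5]
tcp_rot: [-0.002, 0.688, 0.725, -0.002]
force: [-0.5, 1.0, 0.3]
grip_width: 38.3
grasp_force: 0.0
```

Request:
{"op": "send_rows", "data": {"rows": [{"linear": [0,0,0],"spin": 0,"grip": 0.35},{"linear": [0,0,0],"spin": 0,"grip": 0.28},{"linear": [0,0,0],"spin": 0,"grip": 0.22},{"linear": [0,0,0],"spin": 0,"grip": 0.1},{"linear": [0,0,0],"spin": 0,"grip": 0}]}}

```text
time: 18.35
eef_pos: [536.7, 94.9, 146.2]
tcp_rot: [-0.0, 0.688, 0.726, -0.001]
force: [-7.3, -1.6, 6.7]
grip_width: 13.1
grasp_force: 62.6
```

Request:
{"op": "send_rows", "data": {"rows": [{"linear": [0,0,0],"spin": 0,"grip": 0},{"linear": [0,0,0],"spin": 0,"grip": 0},{"linear": [0,0,0],"spin": 0,"grip": 0},{"linear": [0,0,0],"spin": 0,"grip": 0},{"linear": [0,0,0],"spin": 0,"grip": 0}]}}

```text
time: 18.85
eef_pos: [536.7, 94.9, 146.2]
tcp_rot: [-0.0, 0.688, 0.726, -0.001]
force: [-7.1, -1.5, 6.6]
grip_width: 13.3
grasp_force: 62.6
```

Run:
```python
from plant import observe
s=observe();print(s)
```

```text
{'time': 18.85, 'joints': array([ 3.47222398e-02,  4.19417431e-01,  1.53837693e+00, -6.18028544e-04,
        1.18516767e+00, -1.93049977e-02]), 'qd': array([-4.73325130e-04, -2.65347807e-04,  4.64987847e-06, -6.87400186e-04,
        4.14985360e-04, -8.12562827e-04]), 'tau': array([ 7.49285216e-02, -4.26116824e+01, -2.44721138e+01,  2.86337072e-01,
       -2.00328536e+00, -9.80269338e-03]), 'eef_pos': array([536.66315082,  94.88562466, 146.20013389]), 'tcp_rot': array([-2.76441785e-04,  6.87664891e-01,  7.26027856e-01, -6.88700165e-04]), 'force': array([-7.11354496, -1.51009626,  6.57385328]), 'ft_torque': array([-0.1823489 ,  1.08244057, -0.00361961]), 'grasp_force': 62.57174849510193, 'grip_width': 13.257708455425844}
```

The handle is gripped at 62 N. I'll turn it gently anticlockwise (negative spin).

Request:
{"op": "send_rows", "data": {"rows": [{"linear": [0,-0.0005,0],"spin": -1,"grip": 0},{"linear": [0,0,0],"spin": -2,"grip": 0},{"linear": [0,0,0],"spin": -3,"grip": 0},{"linear": [0,0,0],"spin": -4,"grip": 0},{"linear": [0,0,0],"spin": -4,"grip": 0}]}}

```text
time: 19.35
eef_pos: [536.7, 94.9, 146.2]
tcp_rot: [0.0, 0.593, 0.805, -0.0]
force: [-4.9, -0.7, 5.7]
grip_width: 13.2
grasp_force: 62.4
```

Request:
{"op": "send_rows", "data": {"rows": [{"linear": [0,0,0],"spin": -4,"grip": 0},{"linear": [0,0,0],"spin": -4,"grip": 0},{"linear": [0,0,0],"spin": -4,"grip": 0},{"linear": [0,0,0],"spin": -4,"grip": 0},{"linear": [0,0,0],"spin": -4,"grip": 0}]}}

```text
time: 19.85
eef_pos: [536.8, 94.9, 146.2]
tcp_rot: [0.0, 0.444, 0.896, -0.0]
force: [-5.0, -1.7, 6.2]
grip_width: 12.8
grasp_force: 62.3
```

Request:
{"op": "send_rows", "data": {"rows": [{"linear": [0,0,0],"spin": -4,"grip": 0},{"linear": [0,0,0],"spin": -4,"grip": 0},{"linear": [0,0,0],"spin": -4,"grip": 0},{"linear": [0,0,0],"spin": -4,"grip": 0},{"linear": [0,0,0],"spin": -4,"grip": 0}]}}

```text
time: 20.35
eef_pos: [536.8, 94.9, 146.2]
tcp_rot: [0.0, 0.282, 0.959, -0.0]
force: [-4.2, -1.1, 5.9]
grip_width: 13.2
grasp_force: 62.3
```

Forces stay small. So far it has turned 54°, and I'm continuing.

Request:
{"op": "send_rows", "data": {"rows": [{"linear": [0,0,0],"spin": -4,"grip": 0},{"linear": [0,0,0],"spin": -4,"grip": 0},{"linear": [0,0,0],"spin": -4,"grip": 0},{"linear": [0,0,0],"spin": -4,"grip": 0},{"linear": [0,0,0],"spin": -4,"grip": 0}]}}

```text
time: 20.85
eef_pos: [536.8, 94.9, 146.2]
tcp_rot: [-0.0, 0.111, 0.994, -0.0]
force: [-4.4, -0.4, 4.8]
grip_width: 13.1
grasp_force: 62.3
```

Request:
{"op": "send_rows", "data": {"rows": [{"linear": [0,0,0],"spin": -4,"grip": 0},{"linear": [0,0,0],"spin": -4,"grip": 0},{"linear": [0,0,0],"spin": -4,"grip": 0},{"linear": [0,0,0],"spin": -4,"grip": 0},{"linear": [0,0,0],"spin": -4,"grip": 0}]}}

```text
time: 21.35
eef_pos: [536.8, 95.0, 146.2]
tcp_rot: [0.0, -0.063, 0.998, -0.0]
force: [-4.9, 0.3, 5.0]
grip_width: 13.3
grasp_force: 62.3
```

Request:
{"op": "send_rows", "data": {"rows": [{"linear": [0,0,0],"spin": -4,"grip": 0},{"linear": [0,0,0],"spin": -4,"grip": 0},{"linear": [0,0,0],"spin": -4,"grip": 0},{"linear": [0,0,0],"spin": -4,"grip": 0},{"linear": [0,0,0],"spin": -4,"grip": 0}]}}

```text
time: 21.85
eef_pos: [536.8, 95.0, 146.2]
tcp_rot: [-0.0, -0.236, 0.972, -0.0]
force: [-4.7, -1.3, 5.4]
grip_width: 13.3
grasp_force: 62.3
```

Request:
{"op": "send_rows", "data": {"rows": [{"linear": [0,0,0],"spin": -4,"grip": 0},{"linear": [0,0,0],"spin": -4,"grip": 0},{"linear": [0,0,0],"spin": -3,"grip": 0},{"linear": [0,0,0],"spin": -2,"grip": 0},{"linear": [0,0,0],"spin": -1,"grip": 0}]}}

```text
time: 22.35
eef_pos: [536.8, 95.0, 146.2]
tcp_rot: [-0.0, -0.352, 0.936, -0.0]
force: [-4.8, -0.6, 4.8]
grip_width: 13.3
grasp_force: 62.3
```

```bash
cat > chk.py <<'E'
from h import *
from plant import observe,eyes
s=observe();p=s["eef_pos"];q=s["tcp_rot"];print(p.round(1),"yaw",np.degrees(2*np.arctan2(q[2],q[1])).round(1),s["force"].round(1),s["grasp_force"],s["joints"].round(2))
A=np.array([537.5,94.])
cs=[]
for n in("scene","top"):
    c=eyes.read_camera(n);cs.append(c);P=cloud(c);f=cv2.cvtColor(c["frame"],cv2.COLOR_RGB2HSV).astype(int);H,S,V=f[...,0],f[...,1],f[...,2]
    r=np.hypot(P[...,0]-A[0],P[...,1]-A[1])
    red=((H<7)|(H>173))&(S>150)&(V>40)&(r<120)&(P[...,2]>60)
    for nm,m in(("pot",red&(P[...,2]<112)),("lid",red&(P[...,2]>125))):
        if m.sum()<8: print(n,nm,m.sum());continue
        Q=P[m];k=Q.mean(0);_,_,v=np.linalg.svd(Q-k);b=k[:2]-A
        print(n,nm,m.sum(),k.round(1),"bearing",np.degrees(np.arctan2(b[1],b[0])).round(1),"r",np.hypot(*b).round(0),"tilt",np.arctan2(np.hypot(*v[2][:2]),abs(v[2][2])).round(2),"nrm",np.degrees(np.arctan2(v[2][1],v[2][0])).round(0))
    pl=(S<50)&(V>115)&(np.hypot(P[...,0]-683,P[...,1]-252)<85)&(P[...,2]<25)
    v,u=np.nonzero(pl);R=ray(c,np.c_[u,v],12)[:,:2];R=R[np.hypot(*(R-[683,252]).T)<80]
    hull=cv2.convexHull(R.astype(np.float32));(x,y),d,_=cv2.fitEllipse(hull)if len(hull)>5 else((0,0),0,0)
    print(n,"plate",round(x,1),round(y,1),np.round(d,0),"bearing",np.degrees(np.arctan2(y-A[1],x-A[0])).round(1),"dist",np.hypot(x-A[0],y-A[1]).round(0))
a,t=cs[0]["frame"],cs[1]["frame"]
u,v=proj(cs[0],[580,140,100])[0].astype(int);B=cv2.resize(a[v-60:v+80,u-60:u+60],(400,467),interpolation=cv2.INTER_CUBIC)
u,v=proj(cs[1],[600,160,100])[0].astype(int);C=cv2.resize(t[v-70:v+70,u-60:u+60],(400,467),interpolation=cv2.INTER_CUBIC)
import time;cv2.imwrite("pics/chk%d.png"%(s["time"]*100),np.hstack([C,B])[:,:,::-1]);print("pics/chk%d.png"%(s["time"]*100))
E
python3 chk.py; cp $(ls -t pics/chk*|head -1) pics/latest1.png
```

```text
[536.8  95.  146.2] yaw 221.2 [-4.8 -0.6  4.8] 62.337223291397095 [ 0.03  0.42  1.54 -0.    1.18 -2.25]
scene pot 103 [598.8 148.5  92.7] bearing 41.7 r 82.0 tilt 0.02 nrm 175.0
scene lid 96 [579.2 131.4 150.2] bearing 41.9 r 56.0 tilt 1.51 nrm -138.0
scene plate 681.1 251.0 [138. 139.] bearing 47.6 dist 213.0
top pot 0
top lid 0
top plate 685.7 252.5 [136. 147.] bearing 46.9 dist 217.0
pics/chk2235.png
```

View pics/latest1.png

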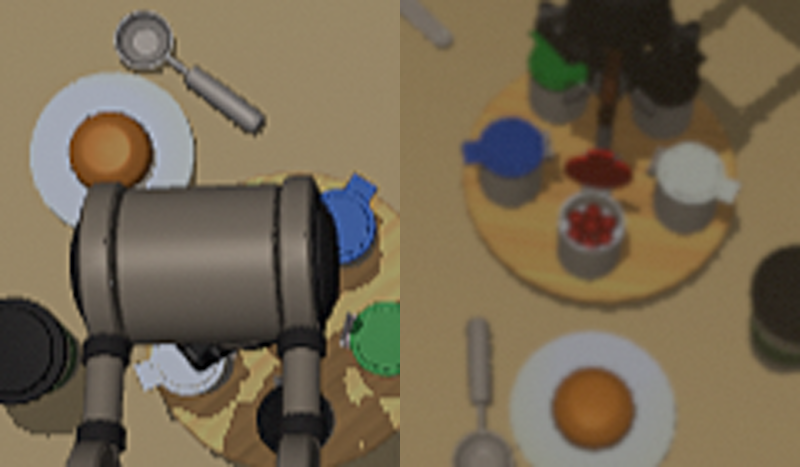

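The right crop shows the red lid upright, with the cherries at (592,228) almost in line with the bun at (593,408). The other lids are shut and the cup hasn't moved. The pot's bearing is 41.7° and the plate's about 47.3°, so it needs 5.5° more.

Request:
{"op": "send_rows", "data": {"rows": [{"linear": [0,0,0],"spin": -1,"grip": 0},{"linear": [0,0,0],"spin": -2,"grip": 0},{"linear": [0,0,0],"spin": -1.5,"grip": 0},{"linear": [0,0,0],"spin": -1,"grip": 0},{"linear": [0,0,0],"spin": 0,"grip": 0}]}}

```text
time: 22.95
eef_pos: [536.8, 95.0, 146.2]
tcp_rot: [-0.0, -0.396, 0.918, -0.0]
force: [-5.5, -1.0, 4.8]
grip_width: 13.5
grasp_force: 62.4
```

Request:
{"op": "send_rows", "data": {"rows": [{"linear": [0,0,0],"spin": 0,"grip": 0},{"linear": [0,0,0],"spin": 0,"grip": 0},{"linear": [0,0,0],"spin": 0,"grip": 0},{"linear": [0,0,0],"spin": 0,"grip": 0},{"linear": [0,0,0],"spin": 0,"grip": 0}]}}

```text
time: 23.45
eef_pos: [536.8, 95.0, 146.2]
tcp_rot: [-0.0, -0.396, 0.918, -0.0]
force: [-5.0, -0.7, 5.4]
grip_width: 13.3
grasp_force: 62.4
```

```bash
python3 chk.py
python3 - <<'E'
from blade import *
import blade
blade.p=np.array([554.7,-257.6,94.]);look(0,25)
E
```

```text
[536.8  95.  146.2] yaw 226.6 [-5.  -0.7  5.4] 62.365461587905884 [ 0.03  0.42  1.54 -0.    1.18 -2.35]
scene pot 104 [593.8 154.7  92. ] bearing 47.1 r 83.0 tilt 0.03 nrm -5.0
scene lid 112 [575.2 135.6 149.9] bearing 47.8 r 56.0 tilt 1.52 nrm -134.0
scene plate 681.0 251.3 [138. 140.] bearing 47.6 dist 213.0
top pot 0
top lid 0
top plate 685.8 252.5 [136. 147.] bearing 46.9 dist 217.0
pics/chk2345.png
tcp [536.8  95.  146.2] F [-5.4 -1.5  6. ]
scene 183 y range [-229. -116.] x mean 552.3 z(y) fit [ 0.014 11.086] z mean 8.7
   plane 8.7 ends [ 556.  -232.6] [ 549.  -113.6] ang 93.3
top 293 y range [-229. -117.] x mean 551.6 z(y) fit [-3.000e-03  7.348e+00] z mean 7.9
   plane 7.9 ends [ 555.2 -231.8] [ 548.4 -113.6] ang 93.3
```

The pot is aligned (47.1° against 47.3°), the lid is at about 1.5 rad, the knife is flat and the grip is 62 N with nothing moving. I'm handing in.

```bash
python3 -c "
from plant import ticket
print(ticket.finish_job())"
```

```text
the job is handed in; nothing more can be done
None
```

I handed the job in at about 23.5 s of the 72 s; no verdict was shown. The red lid stands open at about 1.5 rad, the knife lies flat on the table, and the opened pot is in line with the plate to within about 1°, with the handle still gripped at 62 N.

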